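Load the leak tester and latch its guard door

ROBOT

A 6-joint arm with a two-finger parallel gripper is mounted at the origin on the work surface. World frame = base frame: x ahead of the robot, y to its left, z up, the work surface at z = 0. Lengths are in m, angles in rad, forces in N, time in s.
With the tool pointing down it reaches from about 0.35 to 0.975 m from the base axis. Payload 4.9 kg.
Tool frame: the origin (TCP) lies on the front face of the gripper's body, between the roots of the fingers; the fingertips stand ctrl.finger_overhang ahead of it and the grasp point (between the pads) lies 54 mm ahead of it (ctrl.finger_overhang is the distance from the TCP to the fingertips, in m); z points along the fingers, y is the line along which they close (so a half turn about z gives the same grasp; the last joint's range is limited). The gripper opens to 85 mm and grips with 20 to 120 N. Pads are 22 mm wide; open, the fingers measure 114 mm over their backs; the gripper's body (76 mm by 85 mm) begins 54 mm behind the grasp point. The pads swing forward as they close: fully open they stand 13 mm farther back than shut.
Start: joints at [1.05, 0.053, 1.613, -0, 1.476, -0.119], TCP at [0.244, 0.575, 0.304] pointing down, gripper open.
Joint ranges: [-3.01, 3.01], [-1.01, 2.22], [0.06, 2.58], [-1.02, 4.17], [0.09, 2.62], [-3.14, 3.14]. Speed limits (rad/s): [2.57, 2.57, 3.14, 3.14, 3.14, 3.14].

INTERFACE

Orientations are given as a rotation vector (axis times angle).
In Python, from station import ctrl, vision gives the robot as it stands. The module is installed in compiled form; this text tells all that it offers.
- The arm moves only by the tool drive_tool, never from a script. Its argument "rows" is a list of rows, each a list of 2 entries, a list of its own where there are three numbers: the shift along the tool's x, y, z in m, then the turn about the tool's z in rad. A call has 1 to 10 rows; each row shifts and turns the commanded pose from where the row before left it, along the tool's axes as they then stand; what a row does not reach is not made up. A row lasts 1/10 s, in which the tool goes at most 50 mm and 8.59 degrees, less where a joint would pass 70% of its speed; a pose out of reach is approached as far as the arm can. A call with a gripper value outside its range is refused whole. "jaw" is the closure, from 0 (fully open) to 1 (shut), set as the call begins (left out, the last holds). The fingers move at their own pace and stop on an object; "grip_force" is the grip in N (left out, the last holds). Time passes only in rows, so rows that do not move let the fingers close. It gives the time, the measured TCP pose, the force, the opening and the grip force at its end, in the units of the state.
- ctrl.get_obs(): the state, without advancing time (a new reading comes with each control period).
- vision.get_image(name): name is "side" or "top" or "wrist"; returns a dict with "image" (400x640x3 uint8, blue, green, red), "vertical_fov" (degrees; the focal length in pixels is half the picture's height over the tangent of half this angle, whatever the lens; pixels are square), "cx", "cy" (the principal point, pixels), "R" (3x3) and "t" (3): a world point X has camera coordinates R X + t. Camera axes: x right, y down, z forward; pixel columns grow to the right and rows downward; lengths in m; the calibration is good to about 2 mm. A picture is of the moment at which its call begins. There is no depth.
- ctrl.finish_job(): hands the job in; it is judged then, once.
The state is a dict: "t": time; "q": joint angles; "dq": joint speeds; "effort": joint torques, N m; "tool_pos": TCP position; "tool_rot": TCP orientation; "contact_force": force on the tool from outside, world axes, zero at the start; "wrist_torque": the same for the moment, N m; "opening": finger opening in m; "grip_force": force on a finger pad.
Only numpy, scipy, OpenCV 4.12 (cv2) and the standard library are available. Lean on these libraries where they do the work, as an engineer would, in place of code of your own. Each camera call takes 0.05 s, during which the arm holds its last target. There are 200 camera calls.

TASK

Take the white-footed valve cartridge from the bench and stand it upright in the red nest ring inside the leak-test station, setting it down rather than dropping it. Then push the station's blue-framed guard door fully shut, until it clicks past its ball catch and stays, without slamming it. Leave the dish, the black coupling and the blue parts bin where they are.

Things in the scene. Friction and masses are not known exactly. Their poses are not given: they have to be found in the camera images.
- station: Leak-test station fixed to the bench: steel base plate 260 x 270 mm; clear walls left, right and rear to 135 mm above the bench, open top, inside 250 wide and 230 deep, hinged door across the front. Behind the rear wall a manifold 200 wide, 88 high, ends 180 mm behind the origin. Origin: on the bench, mid-guard; x points from door to rear, y to the hinge side, z up.
- nest (a point): Centre of the floor of the nest ring, 18 mm above the bench, 25 mm in front of the station's origin. The ring is a red plastic collar, bore 44 mm, outside 62 mm, its rim 22 mm above this floor (40 mm above the bench). The point's axes are those of the station.
- cartridge: Valve cartridge standing upright, 110 mm tall, about 0.16 kg: white plastic foot 40 mm in diameter and 34 mm high with a 2 mm chamfered lower edge, aluminium barrel 30 mm in diameter from 34 to 96 mm height (the place to grip), black cap 23 mm in diameter on top. Origin: centre of its underside, z up along the axis. It is round: its yaw does not matter.
- door (a joint): Guard door angle (rad): 0 shut on its stop, grows to 1.5 as it opens towards the robot. Vertical hinge on the station's +y side; light friction keeps it where left. Catch: a sprung ball resists from about 0.06 rad (up to roughly 8 N at the push point) until about 0.03, then draws the door to 0 and holds it. Released between these, the door springs back to about 0.06.
- door_hinge (a point): On the vertical hinge axis, level with the door's top edge, 140 mm above the bench. Axes turn with the door: -y runs along the door to its free edge, -x is the outward normal of its outer face, z up; shut, they match the station's. Blue-framed clear panel 12 mm thick (mid-plane through the axis), 218 wide, 18 to 140 mm above the bench, 0.3 kg.
- door_push (a point): A good place to push: outer face of the door, on its blue middle bar, 120 mm from the hinge axis along the door, 6 mm out from the mid-plane, 115 mm above the bench (25 mm below the top edge). Axes as for door_hinge: push along +x.
- door_handle (a point): Middle of the black upright pull handle on the outer face (10 mm bar, 45 to 110 mm above the bench), 32 mm out from the door's mid-plane, 195 mm from the hinge axis. Axes turn with the door.
- catch_point (a point): Where the door's steel pin (8 mm thick) rests when the door is fully shut, 85 mm above the bench on the side away from the hinge. The red catch housing (28 x 22 x 30 mm) is just outside it, fixed to the station.
- dish: White plastic bowl, 76 mm across, 32 mm high, standing on the bench; bystander. Origin: centre of its underside.
- coupling: Black plastic ring lying flat on the bench, 64 mm outside, 42 mm bore, 22 mm high; bystander. Origin: centre of its underside.
- parts_bin: Blue open bin with small metal parts, 150 x 100 mm (x, y), 55 mm high; bystander. Origin: centre of its underside.
Not all that is in view belongs to the job. Of the things that look like the cartridge, take the one that is farthest to the robot's left at the start.

How it is judged:
On the way, in this order (a step that is already met when the one before it is completed fails the run):
1. the cartridge stands upright on the floor of the nest ring, released, with the door still open (horizontal distance between cartridge and nest below 0.005 m and z of cartridge in the frame of nest below 0.004 m and angle between cartridge's own z axis and vertical below 0.09 rad and linear speed of cartridge below 0.02 m/s and contact force between the fingers and cartridge below 0.1 N and value of joint door above 0.1 rad), for 0.2 s.
2. the door is fully shut on its catch (value of joint door below 0.015 rad), for 0.2 s.
At the end, for the whole second after the job is handed in: The cartridge stands upright (within 0.09 rad) and at rest on the nest floor (its underside within 4 mm of it and within 5 mm of the nest's centre), the door is seated on its catch (joint below 0.015 rad), and the dish, coupling and parts bin are within 20 mm of where they started (horizontal distance between cartridge and nest below 0.005 m and z of cartridge in the frame of nest below 0.004 m and angle between cartridge's own z axis and vertical below 0.09 rad and linear speed of cartridge below 0.02 m/s and value of joint door below 0.015 rad and distance of each of dish, coupling, parts_bin from where it was at the start of the episode below 0.02 m); the robot touches nothing.
It fails at once if the door is slammed (faster than 3 rad/s towards shut) (velocity of joint door below -3 rad/s).
It fails at once if the cartridge is tipped over (more than 0.7 rad) (angle between cartridge's own z axis and vertical above 0.7 rad).
It fails at once if the cartridge is dropped (moving faster than 0.45 m/s while not held) (contact force between the fingers and cartridge below 0.05 N and linear speed of cartridge above 0.45 m/s).
It fails at once if the dish, coupling or parts bin is pushed more than 30 mm or tipped (distance of any of dish, coupling, parts_bin from where it was at the start of the episode above 0.03 m or angle between any of dish, coupling, parts_bin's own z axis and vertical above 0.5 rad).
It also fails if it takes over 59 s, if anything falls off the work surface, if the arm or the gripper's body presses on something with over 40 N, if the wrist force passes 120 N, or if a joint passes its speed limit or range.

## Working session

There is one attempt and no reset: what is moved stays moved. The work goes in short steps, Python scripts to look and compute and a tool call to move; the robot and the scene stay as the last step left them, time stands still between calls to the robot, and variables do not carry over. Pictures are saved under pics/ and viewed, at most 13 in all, crops included, and the job is handed in when it is done.

Besides the shell and the picture viewer there is one more tool, called after ">>>" as name(argument=value, ...) on one line, values as JSON. drive_tool: Moves the arm, as the interface text tells. Its arguments: {"type":"object","properties":{"rows":{"type":"array","items":{"type":"array"}},"jaw":{"type":"number"},"grip_force":{"type":"number"}},"required":["rows"]}

```bash
mkdir -p pics; cat > h.py <<'E'
import numpy as np, cv2
from station import ctrl, vision
def grab(n):
    d=vision.get_image(n); d['f']=200/np.tan(np.radians(d['vertical_fov'])/2)
    d['R']=np.array(d['R']);d['t']=np.array(d['t']); return d
def ray(d,u,v):
    c=-d['R'].T@d['t']; r=d['R'].T@np.array([(u-d['cx'])/d['f'],(v-d['cy'])/d['f'],1]); return c,r
def onz(d,u,v,z):
    c,r=ray(d,u,v); return c+r*(z-c[2])/r[2]
def proj(d,X):
    p=d['R']@np.array(X)+d['t']; return p[:2]/p[2]*d['f']+[d['cx'],d['cy']]
E
python3 - <<'E'
from h import *
import pickle
o=ctrl.get_obs();print(o['t'],o['tool_pos'],o['tool_rot'],ctrl.finger_overhang,o['opening'])
D={}
for n in('top','side','wrist'):
    d=grab(n);D[n]=d;cv2.imwrite(f'pics/{n}0.png',d['image']);print(n,d['f'],-d['R'].T@d['t'],d['R'].round(2).tolist(),d['cx'],d['cy'])
pickle.dump(D,open('D.pkl','wb'))
E
```

```text
0.0 [0.24417881 0.57482741 0.30268282] [-6.26757440e-01 -3.07775846e+00  2.97944280e-03] 0.0726 0.08546752681975943
top 438.06786651963023 [ 0.38802481 -0.03355574  1.13441757] [[0.02, -1.0, 0.03], [-0.99, -0.02, -0.13], [0.13, -0.03, -0.99]] 318.8359636313521 198.95429334889403
side 475.29824426283017 [-0.10090297 -0.88183931  0.99672488] [[0.8, -0.6, 0.01], [-0.38, -0.52, -0.77], [0.46, 0.61, -0.64]] 327.0999390086556 206.2150296354013
wrist 277.174074915881 [0.18280433 0.60131865 0.37255862] [[0.39, 0.92, -0.0], [0.89, -0.38, 0.27], [0.24, -0.11, -0.96]] 321.08754144563187 198.29534361359813
```

View pics/top0.png

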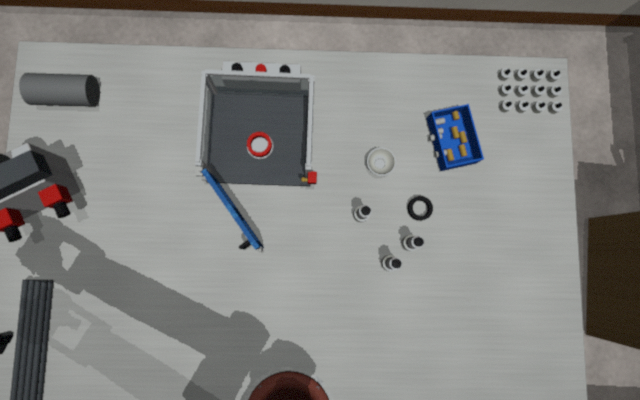

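View pics/side0.png

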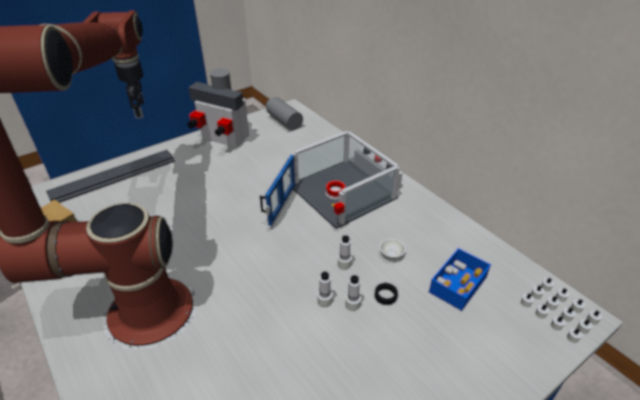

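The top view shows three lookalikes at about (363,212), (414,242) and (392,264), plus a rack of 12 small ones near (530,90). The leftmost for the robot, with the largest y, is the one at (363,212). The red ring is at (259,145), the door hinge near (204,172) and the door's free edge near (260,247). In the side view the same candidate is at (345,250).

```bash
python3 - <<'E'
from h import *
import pickle
D=pickle.load(open('D.pkl','rb'));T,S=D['top'],D['side']
a=cv2.resize(T['image'][190:280,330:440],None,fx=3.6,fy=3.6,interpolation=2)
b=cv2.resize(S['image'][225:315,300:410],None,fx=3.6,fy=3.6,interpolation=2)
c=cv2.resize(T['image'][60:260,190:330],None,fx=2.8,fy=2.8,interpolation=2)[:560]
h=max(x.shape[0] for x in(a,b)); 
left=np.vstack([cv2.resize(a,(366,299)),cv2.resize(b,(366,299))])
out=np.hstack([left,cv2.resize(c,(418,598))]);cv2.imwrite('pics/crop.png',out)
def blobs(m,box):
    u0,v0,u1,v1=box; k=np.zeros_like(m);k[v0:v1,u0:u1]=m[v0:v1,u0:u1]
    n,l,s,ce=cv2.connectedComponentsWithStats(k); return [(ce[i].round(2).tolist(),s[i].tolist()) for i in range(1,n) if s[i][4]>8]
def red(d):
    i=d['image'].astype(int);return ((i[...,2]>110)&(i[...,1]<80)&(i[...,0]<80)).astype(np.uint8)
def dark(d):return (d['image'].max(2)<60).astype(np.uint8)
print('T red',blobs(red(T),(235,120,330,195)));print('S red',blobs(red(S),(310,170,370,220)))
print('T dark',blobs(dark(T),(345,195,430,275)));print('S dark',blobs(dark(S),(310,225,370,300)))
i=T['image'].astype(int);m=((i[...,0]>90)&(i[...,2]<60)).astype(np.uint8)
print('T blue',blobs(m,(190,160,275,255)))
for p in [(259,145)]:print(onz(T,*p,.04))
print('nearcart cap',onz(T,366,210,.11),onz(S,345,240,.11))
E
```

```text
T red [([258.56, 142.81], [247, 132, 25, 24, 242]), ([311.51, 176.71], [307, 171, 10, 12, 97])]
S red [([334.25, 186.48], [326, 180, 20, 17, 162]), ([338.62, 204.92], [333, 202, 12, 7, 61])]
T dark [([418.81, 207.92], [408, 196, 22, 24, 237]), ([365.3, 210.14], [362, 207, 8, 8, 50]), ([407.67, 240.78], [407, 238, 3, 6, 9]), ([418.07, 241.35], [414, 238, 9, 8, 57]), ([395.92, 262.98], [392, 260, 9, 7, 52])]
S dark [([345.0, 238.71], [343, 236, 5, 6, 24]), ([324.5, 275.5], [322, 273, 6, 6, 32]), ([354.17, 279.0], [351, 276, 7, 7, 35])]
T blue [([230.64, 208.21], [202, 168, 57, 81, 504])]
[0.66801033 0.09112996 0.04      ]
nearcart cap [ 0.49954736 -0.17397177  0.11      ] [ 0.49117986 -0.18290676  0.11      ]
```

View pics/crop.png

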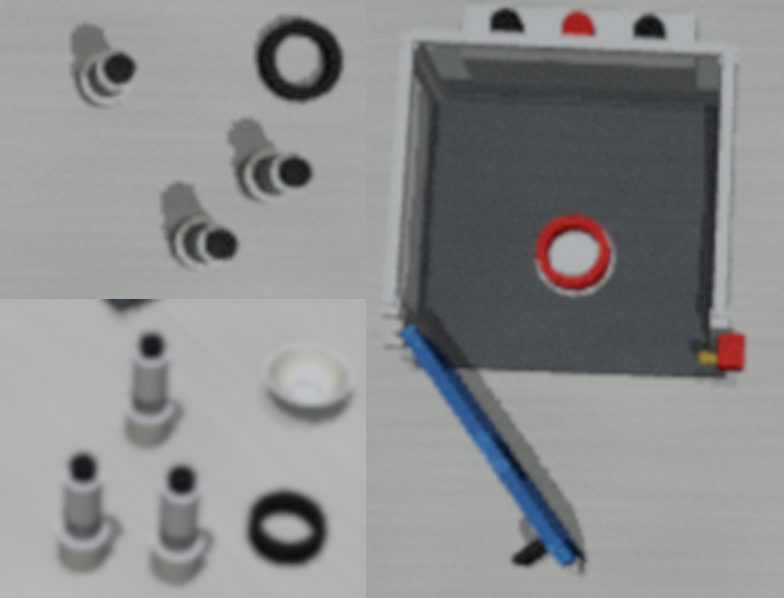

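All three near lookalikes have white feet; the leftmost, (363,212), is the one to take. Next I triangulate it and work out the move.

```bash
cat >> h.py <<'E'
from scipy.spatial.transform import Rotation as Ro
def delta(target):
    o=ctrl.get_obs();R=Ro.from_rotvec(o['tool_rot']).as_matrix();return R.T@(np.array(target)-o['tool_pos'])
def tri(d1,p1,d2,p2):
    c1,r1=ray(d1,*p1);c2,r2=ray(d2,*p2);r1=r1/np.linalg.norm(r1);r2=r2/np.linalg.norm(r2)
    s=np.linalg.lstsq(np.c_[r1,-r2],c2-c1,rcond=None)[0];a,b=c1+s[0]*r1,c2+s[1]*r2;return (a+b)/2,np.linalg.norm(a-b)
E
python3 - <<'E'
from h import *
import pickle
D=pickle.load(open('D.pkl','rb'));T,S=D['top'],D['side']
print(tri(T,(365.3,210.14),S,(345,238.71)), onz(T,365.3,210.14,.106))
print('ring',tri(T,(258.9,143.5),S,(335.5,188)))
print('hous',onz(T,311.5,176.7,.1))
print('door top hinge/free',onz(T,204.5,172,.14),onz(T,260,247.5,.14))
p=tri(T,(365.3,210.14),S,(345,238.71))[0]
print(delta([p[0],p[1],.30]), Ro.from_rotvec(ctrl.get_obs()['tool_rot']).as_matrix().round(3))
E
```

```text
(array([ 0.49969742, -0.1731541 ,  0.10241641]), np.float64(0.0007079972204213894)) [ 0.49961352 -0.17285756  0.106     ]
ring (array([0.67448869, 0.09299981, 0.02879007]), np.float64(0.0007815562211228016))
hous [ 0.5780776  -0.04387359  0.1       ]
door top hinge/free [0.57579631 0.20178922 0.14      ] [0.40634386 0.06897094 0.14      ]
[-0.52766297 -0.58856865  0.00376394] [[-0.92   0.391 -0.001]
 [ 0.391  0.92  -0.001]
 [ 0.    -0.002 -1.   ]]
```

>>> drive_tool(rows=[[[-0.033, -0.037, 0], 0], [[-0.033, -0.037, 0], 0], [[-0.033, -0.037, 0], 0], [[-0.033, -0.037, 0], 0], [[-0.033, -0.037, 0], 0], [[-0.033, -0.037, 0], 0], [[-0.033, -0.037, 0], 0], [[-0.033, -0.037, 0], 0], [[-0.033, -0.037, 0], 0], [[-0.033, -0.037, 0], 0]], jaw=0)

```text
t: 1.15
tool_pos: [0.4034, 0.1037, 0.3039]
tool_rot: [0.626, 3.078, 0.0]
contact_force: [1.6, 0.6, -0.1]
opening: 0.0856
grip_force: 0.0
```

>>> drive_tool(rows=[[[-0.033, -0.037, 0], 0], [[-0.033, -0.037, 0], 0], [[-0.033, -0.037, 0], 0], [[-0.033, -0.037, 0], 0], [[-0.033, -0.037, 0], 0], [[-0.033, -0.037, 0], 0], [[0, 0, 0], 0], [[0, 0, 0], 0]])

```text
t: 1.95
tool_pos: [0.4987, -0.177, 0.3031]
tool_rot: [-0.63, -3.076, -0.001]
contact_force: [-0.3, 0.6, -0.3]
opening: 0.0856
grip_force: 0.0
```

```bash
python3 - <<'E'
from h import *
d=grab('wrist');i=d['image'];cv2.imwrite('pics/w1.png',i)
o=ctrl.get_obs();print(o['t'],o['tool_pos'],o['q'])
m=(i.max(2)<60).astype(np.uint8);n,l,s,ce=cv2.connectedComponentsWithStats(m)
for k in range(1,n):
    if s[k][4]>100:print(ce[k],s[k],onz(d,*ce[k],.106))
print(proj(d,[.4997,-.173,.106]))
E
```

```text
2.0 [ 0.49857729 -0.17600039  0.30334441] [-4.80302058e-01 -1.78582720e-01  1.83478090e+00  3.84537087e-04
  1.48676800e+00 -1.64884542e+00]
[583.07092342  58.70418266] [ 494    0  146  146 4949] [0.47850282 0.08203611 0.106     ]
[629.57103064   7.54038997] [611   0  29  24 359] [0.4540427  0.12440303 0.106     ]
[199.61788618 103.14634146] [186  90  27  24 246] [ 0.37812128 -0.24581326  0.106     ]
[179.57794677 174.90494297] [166 165  26  21 263] [ 0.42839832 -0.29703227  0.106     ]
[445.42105263 185.36491228] [434 170  36  30 285] [ 0.54080464 -0.06147855  0.106     ]
[324.07480315 191.61811024] [314 181  21  21 254] [ 0.49947238 -0.17396241  0.106     ]
[447.61403509 225.93859649] [441 207  15  46 114] [ 0.58289244 -0.07157576  0.106     ]
[320.55225888 345.27646575] [    0   208   640   192 53522] [ 0.66806807 -0.25017797  0.106     ]
[325.05716414 191.4516111 ]
```

View pics/w1.png

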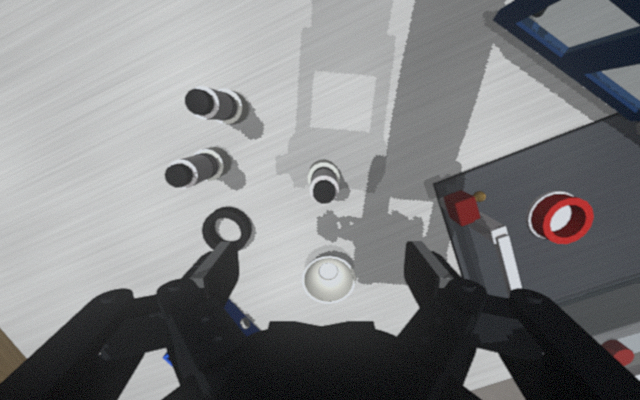

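The target cap is at (324,191), nearly centred between the fingers. The red ring is at (560,218). The wrist position estimate agrees with the top and side triangulation to within 1 mm, so I descend.

>>> drive_tool(rows=[[[0, 0.0027, 0.02], 0], [[0, 0, 0.035], 0], [[0, 0, 0.035], 0], [[0, 0, 0.03], 0], [[0, 0, 0.025], 0], [[0, 0, 0.02], 0], [[0, 0, 0.015], 0], [[0, 0, 0], 0], [[0, 0, 0], 0]])

```text
t: 2.9
tool_pos: [0.5002, -0.1731, 0.1246]
tool_rot: [0.625, 3.078, -0.0]
contact_force: [1.0, -0.2, 0.0]
opening: 0.0856
grip_force: 0.0
```

>>> drive_tool(rows=[[[0, 0, 0], 0], [[0, 0, 0], 0], [[0, 0, 0], 0], [[0, 0, 0], 0], [[0, 0, 0], 0], [[0, 0, 0], 0], [[0, 0, 0], 0], [[0, 0, 0], 0]], jaw=1, grip_force=40)

```text
t: 3.7
tool_pos: [0.5003, -0.174, 0.1246]
tool_rot: [0.627, 3.078, -0.001]
contact_force: [-1.9, -0.5, 5.4]
opening: 0.0292
grip_force: 39.3
```

>>> drive_tool(rows=[[[0, 0, -0.01], 0], [[0, 0, -0.02], 0], [[0, 0, -0.03], 0], [[0, 0, -0.03], 0], [[0, 0, -0.03], 0], [[0, 0, -0.03], 0], [[0, 0, -0.03], 0], [[0, 0, -0.01], 0], [[0, 0, 0], 0]])

```text
t: 4.6
tool_pos: [0.5003, -0.1737, 0.3152]
tool_rot: [0.626, 3.076, -0.001]
contact_force: [-0.6, 0.0, -1.9]
opening: 0.0287
grip_force: 39.6
```

```bash
python3 - <<'E'
from h import *
o=ctrl.get_obs();print(o['t'],o['tool_pos'],o['opening'],o['grip_force'])
d=grab('wrist');i=d['image'];cv2.imwrite('pics/w2.png',i)
i=i.astype(int);m=((i[...,2]>90)&(i[...,1]<70)&(i[...,0]<70)).astype(np.uint8)
n,l,s,ce=cv2.connectedComponentsWithStats(m)
for k in range(1,n):
    if s[k][4]>100:print(ce[k],s[k],onz(d,*ce[k],.03))
print(delta([.670,.092,.314]))
E
```

```text
4.6 [ 0.50029853 -0.17373639  0.31520956] 0.028706430136563776 39.61023509502411
[458.17473684 206.64631579] [446 193  25  28 475] [ 0.61232136 -0.0218643   0.03      ]
[555.38844622 214.43824701] [ 531  192   51   47 1004] [0.67447886 0.09588805 0.03      ]
[608.11538462 347.76923077] [598 340  22  17 156] [0.92869844 0.13135892 0.03      ]
[-0.05294889  0.31090917 -0.00081202]
```

>>> drive_tool(rows=[[[-0.01, 0.02, 0], 0], [[-0.015, 0.04, 0], 0], [[-0.015, 0.04, 0], 0], [[-0.015, 0.04, 0], 0], [[-0.015, 0.04, 0], 0], [[-0.015, 0.04, 0], 0], [[-0.015, 0.04, 0], 0], [[-0.015, 0.04, 0], 0], [[-0.008, 0.011, 0], 0], [[0, 0, 0], 0]])

```text
t: 5.65
tool_pos: [0.7348, 0.0662, 0.3091]
tool_rot: [-0.622, -3.073, 0.001]
contact_force: [-0.1, 0.0, -2.5]
opening: 0.0292
grip_force: 40.2
```

```bash
python3 - <<'E'
from h import *
o=ctrl.get_obs();print(o['t'],o['tool_pos'],o['opening'],o['grip_force'])
d=grab('wrist');i=d['image'];cv2.imwrite('pics/w3.png',i)
i=i.astype(int);m=((i[...,2]>90)&(i[...,1]<70)&(i[...,0]<70)).astype(np.uint8)
n,l,s,ce=cv2.connectedComponentsWithStats(m)
for k in range(1,n):
    if s[k][4]>100:print(ce[k],s[k],onz(d,*ce[k],.035))
print(proj(d,[.67,.092,.04]))
E
```

```text
5.65 [0.73476606 0.06619398 0.30913551] 0.02917543982652873 40.18579602241516
[327.04336043 120.83197832] [301  97  45  53 738] [0.67331413 0.09932217 0.035     ]
[320.30474613 120.62208957]
```

View pics/w3.png

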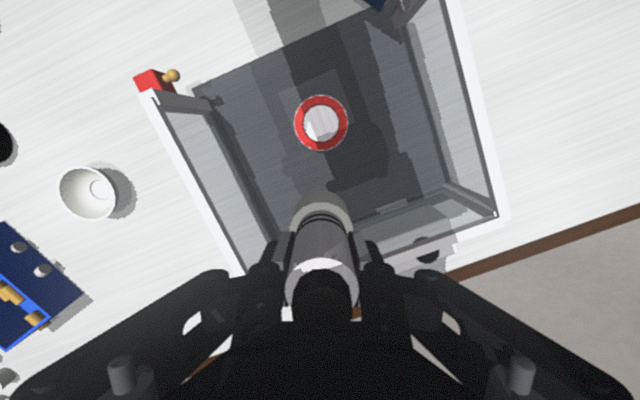

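The ring is clear at about (320,123). The cartridge is held upright at (322,250), with its foot at (322,210).

```bash
cat > ring.py <<'E'
from h import *
def ring(d):
    i=d['image'].astype(int);m=((i[...,2]>i[...,1]*1.8)&(i[...,2]>i[...,0]*1.8)&(i[...,2]>50)).astype(np.uint8)
    cs,hi=cv2.findContours(m,cv2.RETR_CCOMP,cv2.CHAIN_APPROX_NONE)
    out=[]
    for k,c in enumerate(cs):
        if len(c)<60: continue
        P=np.array([onz(d,*p,.04)[:2] for p in c[:,0].astype(float)])
        A=np.c_[2*P,np.ones(len(P))];x=np.linalg.lstsq(A,(P**2).sum(1),rcond=None)[0]
        out.append((hi[0][k][3],x[:2].round(4),np.sqrt(x[2]+x[0]**2+x[1]**2).round(4),cv2.boundingRect(c)))
    return out
E
python3 - <<'E'
from ring import *
import pickle
d=grab('wrist')
for r in ring(d):print('wrist',r)
D=pickle.load(open('D.pkl','rb'))
for r in ring(D['top']):print('top',r)
# foot silhouette
o=ctrl.get_obs();print(o['tool_pos'],Ro.from_rotvec(o['tool_rot']).as_matrix().round(4)[:,2])
p=o['tool_pos'];b=p+Ro.from_rotvec(o['tool_rot']).as_matrix()[:,2]*.124
print('foot bottom proj',proj(d,b))
for a in np.arange(0,6.28,.785):print(proj(d,b+[.02*np.cos(a),.02*np.sin(a),0]).round(0),end=' ')
# station yaw: left/right wall top edges as seen in wrist picture
for q in [(143,97),(236,272),(448,2),(503,212)]: print(q,onz(d,*q,.135))
E
```

```text
wrist (np.int32(-1), array([0.6726, 0.091 ]), np.float64(0.0302), (296, 96, 52, 54))
wrist (np.int32(0), array([0.6726, 0.0911]), np.float64(0.0224), (303, 103, 39, 41))
wrist (np.int32(-1), array([ 0.5537, -0.072 ]), np.float64(0.0127), (135, 70, 30, 22))
top (np.int32(-1), array([ 0.0312, -0.0005]), np.float64(0.0753), (250, 372, 77, 28))
top (np.int32(-1), array([0.4657, 0.6968]), np.float64(0.0238), (0, 208, 23, 23))
top (np.int32(-1), array([0.5251, 0.5933]), np.float64(0.0301), (38, 184, 34, 23))
top (np.int32(-1), array([0.6716, 0.0917]), np.float64(0.031), (247, 132, 25, 25))
[0.733843   0.06433423 0.31066174] [-5.e-03 -3.e-04 -1.e+00]
foot bottom proj [319.99519582 216.33067883]
[330. 240.] [345. 226.] [345. 206.] [330. 192.] [309. 192.] [295. 207.] [295. 226.] [310. 240.] (143, 97) [ 0.59505269 -0.03775317  0.135     ]
(236, 272) [ 0.77024756 -0.04201575  0.135     ]
(448, 2) [0.62811843 0.21552016 0.135     ]
(503, 212) [0.81155783 0.21472021 0.135     ]
```

>>> drive_tool(rows=[[[0.0165, 0, 0], 0], [[0.03, 0, 0], 0], [[0.02, 0, 0], 0], [[0, 0, 0.02], 0], [[0, 0, 0.035], 0], [[0, 0, 0.035], 0], [[0, 0, 0.025], 0], [[0, 0, 0.01], 0], [[0, 0, 0], 0], [[0, 0, 0], 0]])

```text
t: 6.75
tool_pos: [0.674, 0.09, 0.1904]
tool_rot: [0.627, 3.076, 0.001]
contact_force: [1.0, 0.1, -1.1]
opening: 0.0292
grip_force: 40.3
```

```bash
python3 - <<'E'
from ring import *
P=[]
d=grab('wrist');s=grab('side');t=grab('top')
for k in range(6):
    P.append(ctrl.get_obs()['tool_pos']);grab('wrist')
print(np.mean(P,0),np.std(P,0))
for n,x in(('w',d),('t',t),('s',s)):
    for r in ring(x):print(n,r)
a=cv2.resize(d['image'][60:320,200:440],(400,433))
b=cv2.resize(s['image'][130:230,290:382],(400,435))
cv2.imwrite('pics/p4.png',np.hstack([a,b[:433]]))
E
```

```text
[0.6742067  0.09049223 0.19055941] [2.99983506e-04 5.90437875e-05 6.67301831e-04]
w (np.int32(-1), array([0.6709, 0.0916]), np.float64(0.0276), (284, 163, 76, 59))
w (np.int32(-1), array([ 0.5681, -0.0919]), np.float64(0.0236), (20, 149, 86, 48))
t (np.int32(-1), array([0.07  , 0.1967]), np.float64(0.0672), (162, 382, 87, 18))
t (np.int32(-1), array([ 0.0316, -0.0007]), np.float64(0.075), (249, 372, 78, 28))
t (np.int32(-1), array([0.4672, 0.6936]), np.float64(0.0269), (0, 208, 24, 23))
t (np.int32(-1), array([0.5264, 0.5919]), np.float64(0.0316), (38, 184, 34, 23))
t (np.int32(-1), array([0.4785, 0.201 ]), np.float64(0.2611), (166, 64, 102, 310))
t (np.int32(133), array([0.755 , 0.1696]), np.float64(0.0637), (204, 84, 56, 52))
t (np.int32(133), array([0.8218, 0.16  ]), np.float64(0.0419), (211, 79, 48, 17))
s (np.int32(-1), array([-0.0117, -0.0346]), np.float64(0.0864), (108, 280, 83, 64))
s (np.int32(-1), array([-0.0297,  0.2132]), np.float64(0.0539), (93, 240, 36, 40))
s (np.int32(-1), array([0.022, 0.423]), np.float64(0.0599), (81, 195, 46, 33))
s (np.int32(-1), array([0.6618, 0.0836]), np.float64(0.0286), (326, 181, 19, 16))
s (np.int32(-1), array([-0.0387,  0.5365]), np.float64(0.0631), (65, 180, 33, 38))
s (np.int32(-1), array([0.0919, 1.0892]), np.float64(0.3465), (73, 62, 34, 120))
s (np.int32(-1), array([0.9625, 0.9856]), np.float64(0.331), (193, 38, 159, 78))
s (np.int32(-1), array([0.5922, 1.9337]), np.float64(0.4394), (57, 0, 134, 72))
```

View pics/p4.png

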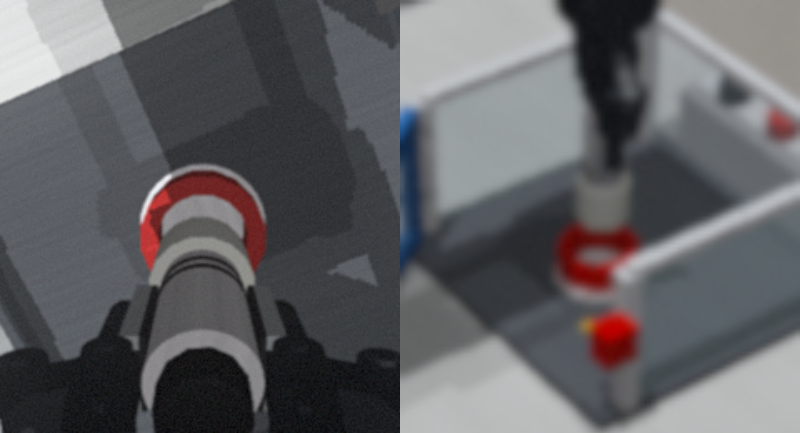

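The wrist view shows the foot laterally centred on the ring, both near column 322. In the side view the foot appears slightly right of the ring, so I check that numerically.

```bash
python3 - <<'E'
from ring import *
d=grab('side');o=ctrl.get_obs();p=o['tool_pos']
print('R02',d['R'][0,2],'ring pred',proj(d,[.6722,.0913,.04]),'foot pred mid',proj(d,[p[0],p[1],p[2]-.108]),'barrel',proj(d,[p[0],p[1],p[2]-.08]))
i=d['image'].astype(int)
for v in range(166,200,2):
    print(v,[tuple(x) for x in i[v,322:350:1][:,[0,2]]] if v in(174,178,188,190) else '')
E
```

```text
R02 0.006713975807985849 ring pred [335.44376657 185.80013254] foot pred mid [336.14458334 175.69987911] barrel [336.31033478 168.64888103]
166 
168 
170 
172 
174 [(np.int64(94), np.int64(82)), (np.int64(91), np.int64(80)), (np.int64(88), np.int64(77)), (np.int64(84), np.int64(74)), (np.int64(78), np.int64(68)), (np.int64(72), np.int64(64)), (np.int64(68), np.int64(60)), (np.int64(72), np.int64(68)), (np.int64(85), np.int64(85)), (np.int64(98), np.int64(100)), (np.int64(105), np.int64(107)), (np.int64(107), np.int64(108)), (np.int64(109), np.int64(110)), (np.int64(109), np.int64(110)), (np.int64(110), np.int64(111)), (np.int64(110), np.int64(110)), (np.int64(109), np.int64(110)), (np.int64(108), np.int64(109)), (np.int64(105), np.int64(107)), (np.int64(97), np.int64(98)), (np.int64(83), np.int64(82)), (np.int64(68), np.int64(64)), (np.int64(62), np.int64(54)), (np.int64(60), np.int64(53)), (np.int64(61), np.int64(53)), (np.int64(60), np.int64(53)), (np.int64(62), np.int64(53)), (np.int64(61), np.int64(53))]
176 
178 [(np.int64(59), np.int64(51)), (np.int64(60), np.int64(51)), (np.in
[... 1878 characters left out ...]
4(9), np.int64(94)), (np.int64(10), np.int64(111)), (np.int64(25), np.int64(129)), (np.int64(44), np.int64(137)), (np.int64(61), np.int64(129)), (np.int64(73), np.int64(120)), (np.int64(81), np.int64(121)), (np.int64(83), np.int64(128)), (np.int64(81), np.int64(137)), (np.int64(79), np.int64(143)), (np.int64(79), np.int64(149)), (np.int64(91), np.int64(160)), (np.int64(112), np.int64(169)), (np.int64(134), np.int64(174)), (np.int64(161), np.int64(180)), (np.int64(183), np.int64(186)), (np.int64(191), np.int64(188)), (np.int64(190), np.int64(184)), (np.int64(182), np.int64(175)), (np.int64(170), np.int64(163)), (np.int64(157), np.int64(151)), (np.int64(144), np.int64(138))]
192 
194 
196 
198
```

Foot centre is at column 335.9 and the bore at 335.5, which agrees with the roughly 1.4 mm offset along tool x in the pose. I correct that and lower gently.

>>> drive_tool(rows=[[[0.0014, 0, 0], 0], [[0, 0, 0.008], 0], [[0, 0, 0.008], 0], [[0, 0, 0.006], 0], [[0, 0, 0.005], 0], [[0, 0, 0.004], 0], [[0, 0, 0.003], 0], [[0, 0, 0.003], 0], [[0, 0, 0], 0]])

```text
t: 8.15
tool_pos: [0.6721, 0.091, 0.1515]
tool_rot: [-0.627, -3.078, 0.0]
contact_force: [-0.4, 0.0, -1.5]
opening: 0.0294
grip_force: 40.3
```

>>> drive_tool(rows=[[[0, 0, 0.003], 0], [[0, 0, 0.002], 0], [[0, 0, 0.002], 0], [[0, 0, 0.001], 0], [[0, 0, 0], 0], [[0, 0, 0], 0]])

```text
t: 8.75
tool_pos: [0.6723, 0.091, 0.144]
tool_rot: [0.627, 3.078, 0.0]
contact_force: [-1.1, -0.9, -2.2]
opening: 0.0295
grip_force: 40.3
```

>>> drive_tool(rows=[[[0, 0, 0.001], 0], [[0, 0, 0], 0], [[0, 0, 0], 0]])

```text
t: 9.05
tool_pos: [0.6722, 0.091, 0.1429]
tool_rot: [-0.627, -3.078, 0.0]
contact_force: [-0.4, -0.3, -1.9]
opening: 0.0293
grip_force: 40.3
```

>>> drive_tool(rows=[[[0, 0, 0.001], 0], [[0, 0, 0], 0], [[0, 0, 0], 0]])

```text
t: 9.35
tool_pos: [0.6725, 0.091, 0.1427]
tool_rot: [0.627, 3.078, 0.0]
contact_force: [-2.6, 0.3, 2.0]
opening: 0.029
grip_force: 40.6
```

The force changed sign at the predicted height, so it is on the floor. Release.

>>> drive_tool(rows=[[[0, 0, 0], 0], [[0, 0, 0], 0], [[0, 0, 0], 0], [[0, 0, 0], 0], [[0, 0, 0], 0], [[0, 0, 0], 0], [[0, 0, 0], 0]], jaw=0)

```text
t: 10.05
tool_pos: [0.6722, 0.091, 0.1419]
tool_rot: [-0.627, -3.078, 0.0]
contact_force: [0.3, 0.9, -0.6]
opening: 0.0853
grip_force: 0.0
```

>>> drive_tool(rows=[[[0, 0, -0.01], 0], [[0, 0, -0.02], 0], [[0, 0, -0.03], 0], [[0, 0, -0.03], 0], [[0, 0, -0.03], 0], [[0, 0, -0.03], 0], [[0, 0, -0.02], 0], [[0, 0, 0], 0], [[0, 0, 0], 0]])

```text
t: 10.95
tool_pos: [0.6722, 0.091, 0.3123]
tool_rot: [0.627, 3.078, 0.0]
contact_force: [0.2, -0.4, 0.3]
opening: 0.0854
grip_force: 0.0
```

```bash
python3 - <<'E'
from ring import *
d=grab('wrist');s=grab('side');t=grab('top');o=ctrl.get_obs();print(o['t'],o['tool_pos'],o['opening'],o['q'])
m=(d['image'].max(2)<60).astype(np.uint8);n,l,st,ce=cv2.connectedComponentsWithStats(m)
for k in range(1,n):
    if 100<st[k][4]<1500:print(ce[k],st[k],onz(d,*ce[k],.124))
a=d['image'][0:300,100:640]
b=cv2.resize(s['image'][130:230,240:382],(426,300))
c=cv2.resize(t['image'][150:260,190:330],(374,294))
cv2.imwrite('pics/p5.png',np.vstack([np.hstack([a[:, :],np.zeros((300,260,3),np.uint8)]),np.hstack([b[:294],c])]))
# blue door in the top picture
i=t['image'].astype(int);m=((i[...,0]>80)&(i[...,2]<60)&(i[...,0]>1.5*i[...,2])).astype(np.uint8);m[:, :195]=0;m[:,275:]=0;m[:155]=0;m[262:]=0
p=cv2.findNonZero(m);print(cv2.boundingRect(p),cv2.minAreaRect(p))
E
```

```text
11.1 [0.67149272 0.09101533 0.30944746] 0.08506786688521441 [ 2.49958353e-02  1.73101891e-01  1.47361120e+00  1.99722089e-05
  1.49860075e+00 -1.14397586e+00]
[363.28787879 168.15151515] [348 157  37  23 198] [0.66495017 0.13725152 0.124     ]
[ 12.31062356 189.43648961] [  0 167  28  45 866] [ 0.55234759 -0.17913949  0.124     ]
[320.53465347 192.9950495 ] [310 182  22  23 404] [0.67133716 0.09093696 0.124     ]
(254, 236, 6, 13) ((256.5, 242.0), (12.0, 5.0), 90.0)
```

View pics/p5.png

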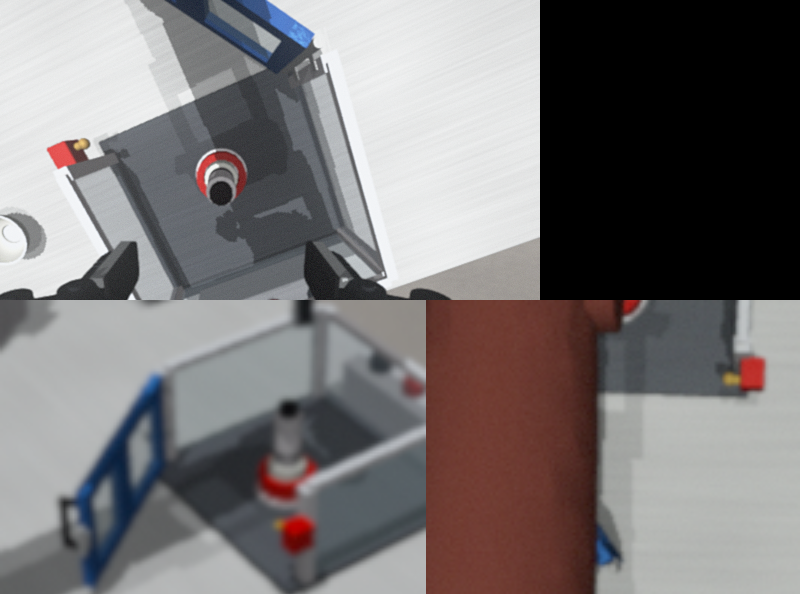

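The cartridge stands upright in the ring: cap at about (.671,.091), within 1 mm of the nest centre. The door is unchanged at about 0.9 rad. Next I go round to its outer face with the jaws shut.

>>> drive_tool(rows=[[[0.02, -0.002, 0], 0], [[0.035, -0.002, 0], 0], [[0.04, -0.003, 0], 0], [[0.04, -0.003, 0], 0], [[0.04, -0.003, 0], 0], [[0.04, -0.002, 0], 0], [[0.02, 0, 0], 0], [[0, 0, 0], 0], [[0, 0, 0], 0]], jaw=1)

```text
t: 12.0
tool_pos: [0.4499, 0.1691, 0.311]
tool_rot: [-0.626, -3.078, 0.001]
contact_force: [-0.8, 0.9, 0.1]
opening: -0.0
grip_force: 0.0
```

```bash
python3 - <<'E'
from ring import *
d=grab('wrist');s=grab('side');o=ctrl.get_obs();print(o['t'],o['tool_pos'],o['opening'],delta([.449,.169,.172]))
def blue(d,z,box):
    i=d['image'].astype(int);m=((i[...,0]>60)&(i[...,0]>1.6*i[...,2])).astype(np.uint8)
    u0,v0,u1,v1=box;k=np.zeros_like(m);k[v0:v1,u0:u1]=m[v0:v1,u0:u1];return k
for X in ([.576,.202,.14],[.4064,.069,.14],[.576,.202,.018],[.4064,.069,.018]): print('w',proj(d,X).round(0),'s',proj(s,X).round(0))
b=cv2.resize(s['image'][130:240,230:382],(400,290))
cv2.imwrite('pics/p6.png',np.hstack([d['image'],np.vstack([b,np.zeros((110,400,3),np.uint8)])])[:, :1040][:, ::1])
im=cv2.imread('pics/p6.png');cv2.imwrite('pics/p6.png',cv2.resize(im,(800,308)))
E
```

```text
12.1 [0.4506851  0.16876715 0.31133376] -0.00029825646397853886 [ 0.00156085 -0.00034869  0.13933497]
w [401. 298.] s [291. 155.]
w [200. 198.] s [268. 196.]
w [377. 246.] s [293. 185.]
w [239. 174.] s [271. 227.]
```

View pics/p6.png

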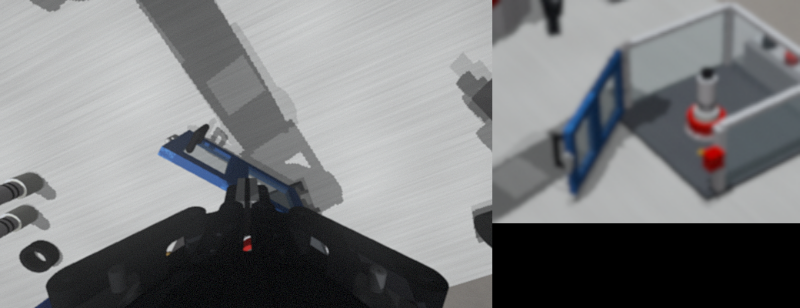

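The wrist view puts the door's free top corner at about (210,195) in full-frame pixels, against a prediction of (200,198), so the door pose is confirmed. The cartridge is still standing. I lower outside the door.

>>> drive_tool(rows=[[[0, 0, 0.015], 0], [[0, 0, 0.03], 0], [[0, 0, 0.03], 0], [[0, 0, 0.03], 0], [[0, 0, 0.02], 0], [[0, 0, 0.014], 0], [[0, 0, 0], 0]])

```text
t: 12.8
tool_pos: [0.4488, 0.1685, 0.1697]
tool_rot: [-0.627, -3.073, 0.004]
contact_force: [-0.1, 0.3, -0.1]
opening: 0.0003
grip_force: 0.0
```

```bash
python3 - <<'E'
from h import *
o=ctrl.get_obs();R=Ro.from_rotvec(o['tool_rot']).as_matrix();p0=np.array(o['tool_pos']);p=p0.copy();print(p,o['contact_force'])
H=np.array([.576,.202])
for th in [.9,.75,.6,.45,.3,.2,.12,.08,.06,.03,0]:
    phi=abs(th-.40);s=.006+.011*np.cos(phi)+.0145*np.sin(phi)
    q=H+.12*np.array([-np.sin(th),-np.cos(th)])+s*np.array([-np.cos(th),np.sin(th)])
    w=np.r_[q,.172];d=R.T@(w-p);p=w;print(th,w.round(4),(d*1000).round(1))
E
```

```text
[0.44880676 0.16851284 0.16970714] [-0.12957284  0.33390509 -0.09353043]
0.9 [0.4679 0.1451 0.172 ] [-26.8 -14.   -2.4]
0.75 [0.4786 0.1287 0.172 ] [-16.2 -10.9  -0. ]
0.6 [0.492  0.1141 0.172 ] [-18.1  -8.2  -0.1]
0.45 [0.5079 0.1017 0.172 ] [-19.4  -5.2  -0.1]
0.3 [0.523  0.0928 0.172 ] [-17.4  -2.2  -0.1]
0.2 [0.5329 0.0883 0.172 ] [-10.9  -0.3  -0.1]
0.12 [0.5412 0.0853 0.172 ] [-8.8  0.5 -0. ]
0.08 [0.5455 0.0841 0.172 ] [-4.4  0.5 -0. ]
0.06 [0.5476 0.0835 0.172 ] [-2.2  0.3 -0. ]
0.03 [0.5509 0.0827 0.172 ] [-3.3  0.6 -0. ]
0 [0.5542 0.082  0.172 ] [-3.3  0.7 -0. ]
```

>>> drive_tool(rows=[[[-0.01, -0.005, 0], 0], [[-0.01, -0.005, 0], 0], [[-0.007, -0.004, 0], 0], [[-0.008, -0.0055, 0], 0], [[-0.008, -0.0055, 0], 0], [[-0.009, -0.004, 0], 0], [[-0.009, -0.004, 0], 0], [[-0.0095, -0.0025, 0], 0], [[-0.01, -0.0025, 0], 0]])

```text
t: 13.7
tool_pos: [0.5104, 0.1023, 0.1735]
tool_rot: [0.627, 3.077, 0.001]
contact_force: [-0.2, 2.7, 4.7]
opening: -0.0001
grip_force: 0.7
```

>>> drive_tool(rows=[[[-0.0085, -0.001, 0], 0], [[-0.009, -0.001, 0], 0], [[-0.0055, 0, 0], 0], [[-0.0055, 0, 0], 0], [[-0.0045, 0, 0], 0], [[-0.0045, 0, 0], 0], [[0, 0, 0], 0]])

```text
t: 14.4
tool_pos: [0.5442, 0.0856, 0.1734]
tool_rot: [0.627, 3.077, -0.001]
contact_force: [-0.2, -1.4, 6.0]
opening: 0.0003
grip_force: 0.0
```

```bash
python3 - <<'E'
from h import *
s=grab('side');d=grab('wrist');o=ctrl.get_obs();print(o['t'],o['tool_pos'],o['contact_force'])
b=cv2.resize(s['image'][130:240,240:400],(480,330))
w=cv2.resize(d['image'],(320,200));w=np.vstack([w,np.zeros((130,320,3),np.uint8)])
cv2.imwrite('pics/p7.png',np.hstack([b,w]))
E
```

```text
14.5 [0.54393179 0.08560499 0.17346004] [ 0.43145384 -0.69418655  5.15065613]
```

View pics/p7.png

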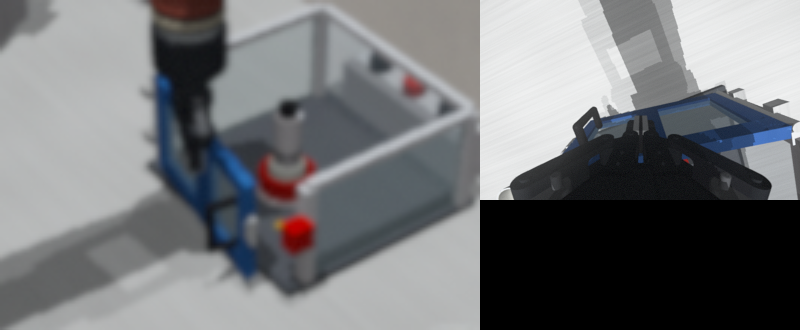

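The door follows and is nearly shut, its free edge just short of the red catch in the left crop. I continue slowly.

>>> drive_tool(rows=[[[-0.003, 0.0005, 0], 0], [[-0.003, 0.0005, 0], 0], [[-0.003, 0.0005, 0], 0], [[0, 0, 0], 0]])

```text
t: 14.9
tool_pos: [0.5528, 0.0836, 0.1735]
tool_rot: [0.627, 3.077, -0.001]
contact_force: [0.1, 0.2, 4.3]
opening: -0.0001
grip_force: 0.0
```

>>> drive_tool(rows=[[[-0.002, 0.0005, 0], 0], [[-0.002, 0.0005, 0], 0], [[0, 0, 0], 0]])

```text
t: 15.2
tool_pos: [0.556, 0.0831, 0.1734]
tool_rot: [-0.626, -3.077, 0.001]
contact_force: [-3.4, -0.1, 8.4]
opening: -0.0002
grip_force: 0.5
```

>>> drive_tool(rows=[[[0, 0, -0.002], 0], [[0, 0, 0], 0], [[0, 0, 0], 0]])

```text
t: 15.5
tool_pos: [0.5555, 0.0832, 0.1739]
tool_rot: [-0.627, -3.077, 0.001]
contact_force: [0.8, 0.8, 0.2]
opening: 0.0001
grip_force: 0.0
```

>>> drive_tool(rows=[[[-0.002, 0.0005, 0], 0], [[-0.002, 0.0005, 0], 0], [[0, 0, 0], 0]])

```text
t: 15.8
tool_pos: [0.5571, 0.0831, 0.1739]
tool_rot: [-0.624, -3.068, 0.003]
contact_force: [-14.9, 0.4, 7.7]
opening: 0.0001
grip_force: 7.0
```

>>> drive_tool(rows=[[[-0.002, 0.0005, 0], 0], [[-0.002, 0.0005, 0], 0], [[0, 0, 0], 0]])

```text
t: 16.1
tool_pos: [0.5637, 0.0822, 0.1743]
tool_rot: [-0.626, -3.077, 0.001]
contact_force: [-1.7, 0.8, -0.7]
opening: 0.0002
grip_force: 1.1
```

```bash
python3 - <<'E'
from h import *
s=grab('side');o=ctrl.get_obs();print(o['t'],o['tool_pos'],o['contact_force'])
cv2.imwrite('pics/p8.png',cv2.resize(s['image'][130:240,240:400],(640,440),interpolation=2))
E
```

```text
16.15 [0.56366903 0.08217486 0.17424396] [-2.49374728  0.95277356 -0.57370855]
```

View pics/p8.png

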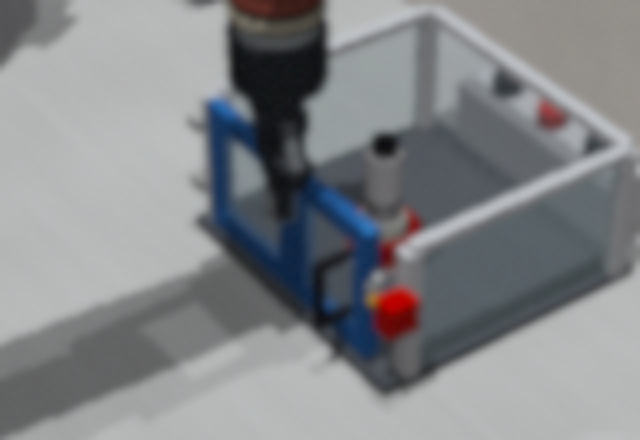

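The push force peaked at about 15 N, then fell, and the door now lies along the front in line with the catch: it is past the ball. I push slightly further to confirm the stop.

>>> drive_tool(rows=[[[-0.002, 0.0005, 0], 0], [[-0.001, 0, 0], 0], [[0, 0, 0], 0]])

```text
t: 16.45
tool_pos: [0.5644, 0.0821, 0.1741]
tool_rot: [-0.624, -3.069, 0.001]
contact_force: [-14.3, 2.6, 8.0]
opening: -0.0
grip_force: 7.0
```

>>> drive_tool(rows=[[[-0.001, 0, 0], 0], [[0, 0, 0], 0], [[0, 0, 0], 0]])

```text
t: 16.75
tool_pos: [0.5646, 0.082, 0.1741]
tool_rot: [-0.623, -3.067, 0.001]
contact_force: [-16.8, 4.1, 10.8]
opening: -0.0001
grip_force: 8.6
```

>>> drive_tool(rows=[[[0.004, 0, 0], 0], [[0.01, 0, 0], 0], [[0.02, 0, 0], 0], [[0.02, 0, 0], 0], [[0, 0, -0.03], 0], [[0, 0, -0.04], 0], [[0, 0, -0.04], 0], [[0.02, 0, -0.02], 0], [[0, 0, 0], 0], [[0, 0, 0], 0]])

```text
t: 17.75
tool_pos: [0.4999, 0.11, 0.305]
tool_rot: [0.626, 3.077, 0.0]
contact_force: [-0.2, 0.1, 0.5]
opening: 0.0004
grip_force: 0.0
```

```bash
python3 - <<'E'
from ring import *
d=grab('wrist');s=grab('side');t=grab('top');o=ctrl.get_obs();print(o['t'],o['tool_pos'],o['contact_force'])
b=cv2.resize(s['image'][130:240,240:400],(480,330))
c=cv2.resize(t['image'][130:220,190:330],(320,206));w=d['image']
cv2.imwrite('pics/p9.png',np.vstack([np.hstack([b,np.vstack([c,np.zeros((124,320,3),np.uint8)])]),np.hstack([cv2.resize(w,(416,260)),np.zeros((260,384,3),np.uint8)])]))
i=w.astype(int);m=((i[...,0]>60)&(i[...,0]>1.8*i[...,2])&(i[...,0]>1.3*i[...,1])).astype(np.uint8)
n,l,st,ce=cv2.connectedComponentsWithStats(m)
for k in range(1,n):
    if st[k][4]>200:print(ce[k],st[k])
for th in(0,.06): print(th,[proj(d,[.576+.006*0-r*np.sin(th),.202-r*np.cos(th),.14]).round(1) for r in(.01,.21)])
E
```

```text
17.9 [0.49950212 0.10973341 0.30278038] [ 0.65013815  0.05804227 -0.236066  ]
[382.23867069 218.51359517] [340 206  78  29 331]
[408.00579151 257.09942085] [ 358  238   94   39 1036]
[ 46.23101777 387.91599354] [ 19 365  48  35 619]
0 [array([435.7, 240. ]), array([241.6, 312.9])]
0.06 [array([435.6, 239.4]), array([236.1, 302.7])]
```

View pics/p9.png

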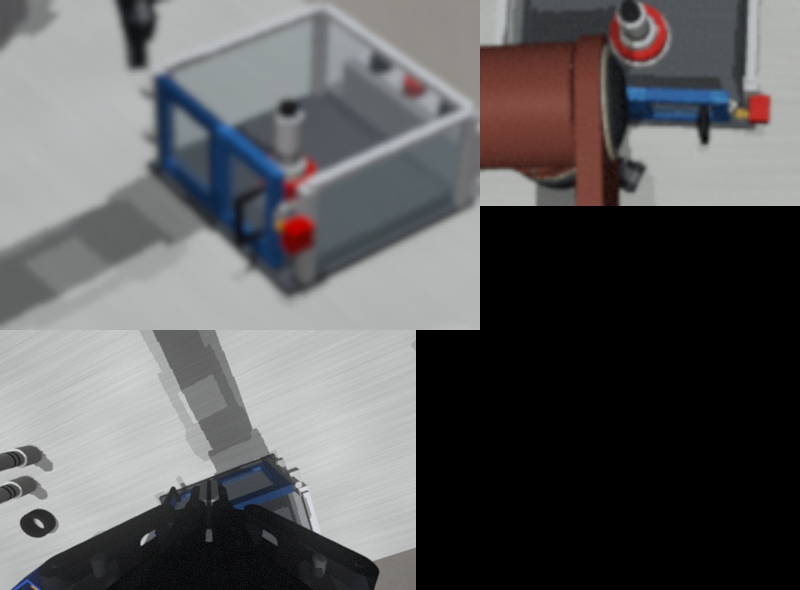

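The door stayed after the retreat and runs parallel to the rear wall, with its pin at the catch in the top crop. The cartridge stands in the ring and the robot is clear.

```bash
python3 -c "
from station import ctrl
print(ctrl.finish_job())"
```

```text
the job is handed in; nothing more can be done
None
```

The job is handed in. From my checks, the cartridge stands in the red nest ring, the guard door is past its catch and shut, and the dish, coupling and bin were not touched; no verdict came back on hand-in.

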